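Switch off the reception desk's socket strip

ROBOT

A 7-joint arm with a two-finger parallel gripper is mounted at the origin on the work surface. World frame = base frame: x ahead of the robot, y to its left, z up, the work surface at z = 0. Lengths are in m, angles in degrees, forces in N, time in s.
With the tool pointing down it reaches from about 0.425 to 0.875 m from the base axis. Payload 4.7 kg.
Tool frame: the origin (TCP) lies between the finger pads; the fingertips stand 11 mm ahead of it and the grasp point (between the pads) lies 8 mm behind it (env.tcp_to_tips is the distance from the TCP to the fingertips, in m); z points along the fingers, y is the line along which they close (so a half turn about z gives the same grasp; the last joint's range is limited). The gripper opens to 87 mm and grips with 3 to 60 N. Pads are 19 mm wide; open, the fingers measure 117 mm over their backs; the gripper's body (75 mm by 190 mm) begins 51 mm behind the grasp point.
Start: joints at [-74.02, 18.392, -4.016, 83.108, 1.295, 78.541, -3.26], TCP at [0.17, 0.627, 0.199] pointing down, gripper open.
Joint ranges: [-163.93, 163.93], [-17.29, 119.83], [-79.2, 71.16], [3.27, 140.29], [-89.18, 269.18], [5.43, 117.66], [-154.24, 154.24]. Speed limits (degrees/s): [147.25, 147.25, 180, 180, 180, 180, 180].

INTERFACE

Orientations are given as [roll, pitch, yaw] about the fixed x, y, z axes, in that order (R = Rz(yaw) Ry(pitch) Rx(roll)).
In Python, from cell import env, viewer gives the robot as it stands.
- The arm moves only by the tool step_arm, never from a script. Its arguments are lists of equal length, an entry for each row: "delta_pos": the shift along the tool's x, y, z in units of 0.2 m (1.0 is 0.2 m), a list of three; "rot": the turn, a rotation vector about the tool's x, y, z in units of 1.5 rad (1.0 is 1.5 rad), a list of three; "gripper": the gripper command: -1 is shut, 1 is fully open, values between are in proportion. A call has 1 to 20 rows; each row is the pose to reach, as a shift and turn from the pose commanded when the call began, along the tool's axes at that moment; what a row does not reach only later rows make up. A row lasts 1/8 s, in which the tool goes at most 62.5 mm and 10.7 degrees, less where a joint would pass 70% of its speed; a pose out of reach is approached as far as the arm can. A call with a number of a shift or a turn outside -1 to 1 is refused whole. A call with a gripper value outside its range is refused whole. The fingers move at their own pace and stop on an object; "squeeze" is the grip in N (left out, the last holds). Time passes only in rows, so rows that repeat a pose let the fingers close. It gives the time, the measured TCP pose, the force, the opening and the grip force at its end, in the units of the state.
- env.get_obs(): the state, without advancing time (a new reading comes with each control period).
- viewer.read_camera(name): name is "side" or "top" or "wrist"; returns a dict with "img" (400x640x3 uint8, red, green, blue), "fx", "fy", "cx", "cy" (pixels), "pose" (4x4, takes a point from camera to world coordinates). Camera axes: x right, y down, z forward; pixel columns grow to the right and rows downward; lengths in m; the calibration is good to about 2 mm. A picture is of the moment at which its call begins. There is no depth.
- env.sign_off(): hands the job in; it is judged then, once.
The state is a dict: "time_s": time; "qpos": joint angles; "joint_velocities": joint speeds; "effort": joint torques, N m; "tool_pos": TCP position; "tool_rot": TCP orientation; "force": force on the tool from outside, world axes, zero at the start; "wrist_torque": the same for the moment, N m; "grip_width": finger opening in m; "grasp_force": force on a finger pad.
Only numpy, scipy, OpenCV 4.12 (cv2) and the standard library are available. Lean on these libraries where they do the work, as an engineer would, in place of code of your own. Each camera call takes 0.05 s, during which the arm holds its last target. There are 200 camera calls.

TASK

Closing time at the reception desk: with shut fingertips, run along the row of red switches on the socket strip, starting at the end with the amber lamp, and gently press each one fully down in turn to switch it off. From the first red switch until the last is down, follow the row closely, with the fingertips no more than about 4 cm above the switches and not straying aside; leave the green switch on. Do not grasp, lift or shove the strip, its chargers or anything else on the desk, and finish with the hand clear.

Things in the scene. Friction and masses are not known exactly. Their poses are not given: they have to be found in the camera images.
- strip: white socket strip lying loose on the desk at any yaw, 90 wide (its x) x 300 long (its y) x 40 high, about 1 kg. Origin: centre of its underside; z up. A straight row of five push switches, 44 mm apart, runs at x = -28 mm: four red, then a green one at the -y end. At the +y end of that row, 40 mm beyond the first red switch, is an amber lamp 15 mm across. Five sockets run at x = +20 mm
- row (a point): the middle of the switch row: 28 mm to the strip's -x side of its centre, 42 mm above its underside (the height of the face of a switch pressed fully down); axes as the strip's
- sw1 (a joint): red switch, the first (next to the amber lamp): how far it is pushed in, in m, 0 (on, standing 8 mm above the strip's top face) to 0.006 (off, fully down, 2 mm above it). It slides straight down against steady friction of about 3 N, has no spring and stays where it is left
- sw1_top (a point): centre of the top face of that first red switch (face 22 x 18 mm); it moves down with it; 48 mm above the desk while on; at y = +88 mm, x = -28 mm in the strip's frame
- sw2 (a joint): red switch, the second: how far it is pushed in, in m, 0 (on, standing 8 mm above the strip's top face) to 0.006 (off, fully down, 2 mm above it). It slides straight down against steady friction of about 3 N, has no spring and stays where it is left
- sw2_top (a point): centre of the top face of that second red switch (face 22 x 18 mm); it moves down with it; 48 mm above the desk while on; at y = +44 mm, x = -28 mm in the strip's frame
- sw3 (a joint): red switch, the third: how far it is pushed in, in m, 0 (on, standing 8 mm above the strip's top face) to 0.006 (off, fully down, 2 mm above it). It slides straight down against steady friction of about 3 N, has no spring and stays where it is left
- sw3_top (a point): centre of the top face of that third red switch (face 22 x 18 mm); it moves down with it; 48 mm above the desk while on; at y = +0 mm, x = -28 mm in the strip's frame
- sw4 (a joint): red switch, the fourth (next to the green switch): how far it is pushed in, in m, 0 (on, standing 8 mm above the strip's top face) to 0.006 (off, fully down, 2 mm above it). It slides straight down against steady friction of about 3 N, has no spring and stays where it is left
- sw4_top (a point): centre of the top face of that fourth red switch (face 22 x 18 mm); it moves down with it; 48 mm above the desk while on; at y = -44 mm, x = -28 mm in the strip's frame
- keep (a joint): green switch, the last of the row, beyond the fourth red one; works like the red ones; 0 to 0.006 m; it must stay up (on)
- keep_top (a point): centre of the top face of the green switch, at y = -88 mm, x = -28 mm in the strip's frame
- charger_black: black plug-in charger, a block 34 x 38 x 34 high standing loose on one of the strip's sockets (its near face 31 mm from the line of the switch row, its top 74 mm above the desk); origin: centre of its underside
- charger_grey: grey plug-in charger, a block 34 x 38 x 34 high standing loose on one of the strip's sockets (its near face 31 mm from the line of the switch row, its top 74 mm above the desk); origin: centre of its underside
- mug: blue mug, 76 across, 90 high, standing on the desk on the socket side of the strip, about 130 mm from the strip's centre; origin: centre of its underside
- tape: flat clear roll of tape, 70 across, 22 high, lying on the desk on the switch side of the strip, about 130 mm from the strip's centre; origin: centre of its underside
- water: water bottle, 68 across, 220 high, at the right of the desk; origin: centre of its underside
- tub: white open plastic tub 110 x 160 x 70 high, at the right of the desk; origin: centre of its underside
- handset: black telephone handset 45 x 205 x 36 high lying at the left of the desk; origin: centre of its underside
Things that resemble listed ones, but are neither listed nor needed, are in the scene too. Leave any purple or turquoise look-alike of the charger_grey alone. Several things look just like the handset: the one meant starts farthest to the robot's left.

How it is judged (in metres and radians):
On the way, in this order (a step that is already met when the one before it is completed fails the run):
1. the first (next to the amber lamp) red switch is pressed down with the fingertips over it (value of joint sw1 above 0.004 m and horizontal distance between the grasp point and sw1_top below 0.03 m), for 0.1 s.
2. the second red switch is pressed down with the fingertips over it (value of joint sw2 above 0.004 m and horizontal distance between the grasp point and sw2_top below 0.03 m), for 0.1 s.
3. the third red switch is pressed down with the fingertips over it (value of joint sw3 above 0.004 m and horizontal distance between the grasp point and sw3_top below 0.03 m), for 0.1 s.
4. the fourth (next to the green switch) red switch is pressed down with the fingertips over it (value of joint sw4 above 0.004 m and horizontal distance between the grasp point and sw4_top below 0.03 m), for 0.1 s.
At the end, for the whole second after the job is handed in: All four red switches are down by more than 4 mm of their 6 mm, the green one by less than 2 mm; the strip lies flat and still within 30 mm of where it began, and the chargers and other loose things stand still and upright within 35 mm of where they began (value of joint each of sw1, sw2, sw3, sw4 above 0.004 m and value of joint keep below 0.002 m and height (world z) of strip below 0.005 m and angle between strip's own z axis and vertical below 0.05 rad and linear speed of strip below 0.01 m/s and distance of strip from where it was at the start of the episode below 0.03 m and distance of each of charger_black, charger_grey, mug, tape, water, tub, handset from where it was at the start of the episode below 0.035 m and angle between each of charger_black, charger_grey, mug, tape, water, tub, handset's own z axis and vertical below 0.2 rad and linear speed of each of charger_black, charger_grey, mug, tape, water, tub, handset below 0.02 m/s); the robot touches nothing.
It fails at once if the green switch is pressed down by more than 3 mm (value of joint keep above 0.003 m).
It fails at once if between the first and last red switch the hand rises more than about 45 mm above the switches or strays more than 45 mm to either side of the row (value of joint sw1 above 0.004 m and value of joint sw4 below 0.004 m and (z of the grasp point in the frame of row above 0.072 m or x of the grasp point in the frame of row above 0.045 m or x of the grasp point in the frame of row below -0.045 m)).
It fails at once if the strip is lifted, tipped or shoved by more than 30 mm (height (world z) of strip above 0.01 m or angle between strip's own z axis and vertical above 0.1 rad or distance of strip from where it was at the start of the episode above 0.03 m or distance of any of sw1_top, keep_top from where it was at the start of the episode above 0.04 m).
It fails at once if a charger or another loose thing is moved by more than 35 mm or tipped (distance of any of charger_black, charger_grey, mug, tape, water, tub, handset from where it was at the start of the episode above 0.035 m or angle between any of charger_black, charger_grey, mug, tape, water, tub, handset's own z axis and vertical above 0.3 rad).
It fails at once if the strip is leaned on with more than 40 N (contact force between any of the arm, the fingers and strip above 40 N).
It also fails if it takes over 51 s, if anything falls off the work surface, if the arm or the gripper's body presses on something with over 40 N, if the wrist force passes 120 N, or if a joint passes its speed limit or range.

## Working session

There is one attempt and no reset: what is moved stays moved. The work goes in short steps, Python scripts to look and compute and a tool call to move; the robot and the scene stay as the last step left them, time stands still between calls to the robot, and variables do not carry over. Pictures are saved under pics/ and viewed, at most 10 in all, crops included, and the job is handed in when it is done.

Besides the shell and the picture viewer there is one more tool, called after ">>>" by a JSON object that holds its "name" and its "arguments". step_arm: Moves the arm, as the interface text tells. Shifts and turns lie within -1 to 1; 1 stands for 0.2 m of shift or 1.5 rad of turn. Its arguments: {"type":"object","properties":{"delta_pos":{"type":"array"},"rot":{"type":"array"},"gripper":{"type":"array"},"squeeze":{"type":"number"}},"required":["delta_pos","rot","gripper"]}

```bash
mkdir -p pics; ls; python3 - <<'E'
from cell import env, viewer
import cv2, numpy as np, pickle
for n in ("top","side"):
    c=viewer.read_camera(n); pickle.dump(c,open(f"{n}.pkl","wb")); cv2.imwrite(f"pics/{n}0.png",c["img"][:,:,::-1])
    print(n,c["fx"],c["fy"],c["cx"],c["cy"]); print(c["pose"].round(3))
o=env.get_obs(); print(o, env.tcp_to_tips)
E
```

```text
pics
top 430.7302855034943 430.7302855034943 318.9736948593766 201.81450218427364
[[-0.01  -0.982  0.187  0.258]
 [-1.     0.011  0.003 -0.044]
 [-0.005 -0.187 -0.982  1.15 ]
 [ 0.     0.     0.     1.   ]]
side 451.39965119042085 451.39965119042085 315.7013599608441 197.4764353170559
[[ 0.87  -0.381  0.313  0.118]
 [-0.493 -0.673  0.552 -0.628]
 [-0.    -0.634 -0.773  0.932]
 [ 0.     0.     0.     1.   ]]
{'time_s': 0.1, 'qpos': array([-74.02145506,  18.43552837,  -4.01568479,  83.1688885 ,
         1.29498073,  78.54117577,  -3.26005708]), 'joint_velocities': array([-0.0387493 , -0.09301098,  0.05006152, -0.01178617,  0.08460141,
       -0.08918752,  0.03434897]), 'effort': array([ 8.34562866e-05, -4.92573094e+01, -4.05774415e-01, -3.13398063e+01,
       -6.41586701e-02,  3.95536353e-02,  7.53238078e-05]), 'tool_pos': array([0.17000731, 0.62680665, 0.19805428]), 'tool_rot': array([-1.79899641e+02,  5.45338059e-03,  1.64831161e+02]), 'force': array([ 0.38384223,  0.54106007, -1.16240249]), 'wrist_torque': array([ 0.03010796, -0.0035202 ,  0.03023015]), 'grasp_force': 0.0, 'grip_width': 0.08700658047008064} 0.011
```

View pics/top0.png

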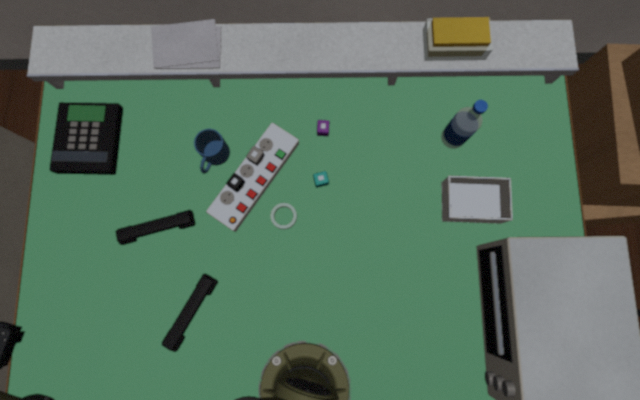

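The top view shows the white strip at about (253,176). The amber lamp is at (233,220), the four reds run from (242,208) to (271,167), and the green is at (281,154). The real grey charger (255,155) and the black one (236,182) are on the strip. The purple (323,127) and turquoise (321,179) blocks are look-alikes. I'll measure the blobs next.

```bash
cat > h.py <<'E'
import cv2, numpy as np
def blobs(img,kind):
    h=cv2.cvtColor(img,cv2.COLOR_RGB2HSV); H,S,V=[h[...,i].astype(int) for i in range(3)]
    m={'red':((H<6)|(H>172))&(S>140)&(V>70),'amber':(H>9)&(H<24)&(S>130)&(V>90),'green':(H>55)&(H<80)&(S>175)&(V>50)}[kind]
    n,l,s,c=cv2.connectedComponentsWithStats(m.astype(np.uint8),connectivity=8)
    return [(c[i].round(1),s[i,4]) for i in range(1,n) if 8<s[i,4]<3000]
def ray(c,px,z):
    d=c["pose"][:3,:3]@[(px[0]-c["cx"])/c["fx"],(px[1]-c["cy"])/c["fy"],1]; o=c["pose"][:3,3]
    return o+d*(z-o[2])/d[2]
E
python3 - <<'E'
import pickle,cv2
from h import *
for n in ("top","side"):
    c=pickle.load(open(n+".pkl","rb"))
    for k in ("red","amber","green"):
        for p,a in blobs(c["img"],k): print(n,k,p,a,ray(c,p,.046)[:2].round(4))
t=pickle.load(open("top.pkl","rb"))["img"][110:240,180:340,::-1]
cv2.imwrite("pics/crop.png",cv2.resize(t,None,fx=4,fy=4,interpolation=cv2.INTER_CUBIC))
E
```

```text
top red [270.6 167. ] 41 [0.563  0.0865]
top red [260.9 180.2] 43 [0.5273 0.1117]
top red [251.2 193.6] 45 [0.4915 0.1365]
top red [241.3 207.3] 44 [0.4553 0.1616]
top amber [460.   30.2] 1162 [ 0.9553 -0.4431]
top amber [232.2 219.8] 20 [0.4227 0.1845]
side red [280.8 161.5] 38 [0.4562 0.1611]
side red [296.9 162.6] 39 [0.4923 0.1359]
side red [312.9 163.6] 39 [0.5282 0.1112]
side red [329.2 164.9] 41 [0.5641 0.0853]
side amber [266.3 161. ] 13 [0.4228 0.1822]
side amber [568.7 192.9] 19 [ 1.0471 -0.3017]
side amber [586.  207.2] 21 [ 1.0474 -0.3553]
side amber [603.9 236.7] 54 [ 1.0111 -0.4368]
side amber [ 12.7 323.9] 347 [-0.2342  0.0193]
side amber [579.9 235.7] 9 [ 0.964  -0.4068]
side green [345.5 166.3] 33 [0.5996 0.0592]
```

View pics/side0.png

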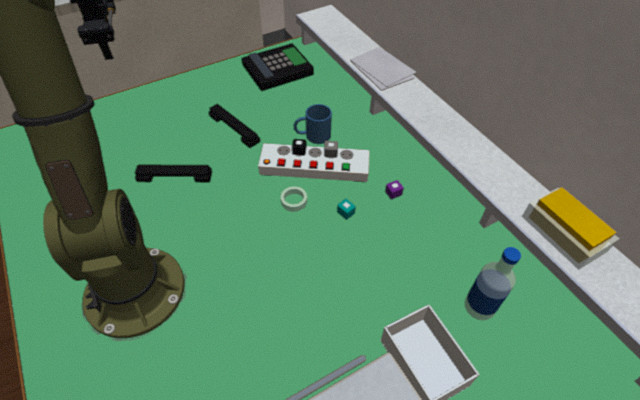

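View pics/crop.png

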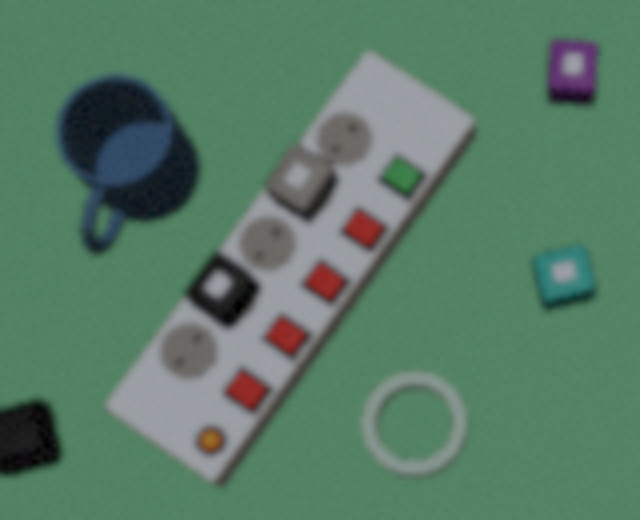

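Both views agree to about 1 mm: sw1 (.456,.161), sw2 (.492,.136), sw3 (.528,.1115), sw4 (.564,.086). The crop shows amber at the near end and green at the far end, with both chargers on the socket side. Several black handsets lie to the left, for example (155,226) and (190,312), and my path passes high above all of them, so none is reached for. I'll shut the fingers and move over at height.

>>> {"name": "step_arm", "arguments": {"delta_pos": [[-0.125,-0.117,0],[-0.25,-0.234,0],[-0.375,-0.351,0],[-0.5,-0.468,0],[-0.625,-0.585,0],[-0.75,-0.702,0],[-0.875,-0.819,0],[-1,-0.935,0],[-1,-0.935,0],[-1,-0.935,0]], "rot": [[0,0,0.03],[0,0,0.06],[0,0,0.09],[0,0,0.12],[0,0,0.15],[0,0,0.18],[0,0,0.21],[0,0,0.232],[0,0,0.232],[0,0,0.232]], "gripper": [-1,-1,-1,-1,-1,-1,-1,-1,-1,-1], "squeeze": 10}}

```text
time_s: 1.35
tool_pos: [0.3141, 0.3947, 0.1992]
tool_rot: [180.0, -0.0, 144.9]
force: [0.2, 0.2, -0.1]
grip_width: 0.0018
grasp_force: 0.0
```

>>> {"name": "step_arm", "arguments": {"delta_pos": [[-0.15,-0.067,0],[-0.3,-0.133,0],[-0.45,-0.2,0],[-0.6,-0.267,0],[-0.75,-0.333,0],[-0.9,-0.4,0],[-0.9,-0.4,0],[-0.9,-0.4,0]], "rot": [[0,0,0],[0,0,0],[0,0,0],[0,0,0],[0,0,0],[0,0,0],[0,0,0],[0,0,0]], "gripper": [-1,-1,-1,-1,-1,-1,-1,-1]}}

```text
time_s: 2.35
tool_pos: [0.4148, 0.227, 0.199]
tool_rot: [180.0, -0.0, 145.0]
force: [-0.2, -0.6, 0.1]
grip_width: 0.0003
grasp_force: 0.0
```

>>> {"name": "step_arm", "arguments": {"delta_pos": [[-0.1,-0.05,0],[-0.2,-0.1,0],[-0.35,-0.147,0],[-0.35,-0.147,0.15],[-0.35,-0.147,0.3],[-0.35,-0.147,0.45],[-0.35,-0.147,0.55],[-0.35,-0.147,0.55],[-0.35,-0.147,0.55]], "rot": [[0,0,0],[0,0,0],[0,0,0],[0,0,0],[0,0,0],[0,0,0],[0,0,0],[0,0,0],[0,0,0]], "gripper": [-1,-1,-1,-1,-1,-1,-1,-1,-1]}}

```text
time_s: 3.48
tool_pos: [0.4562, 0.1624, 0.0899]
tool_rot: [179.9, 0.0, 145.0]
force: [-1.0, 0.3, -0.2]
grip_width: 0.0005
grasp_force: 0.0
```

```bash
python3 - <<'E'
from cell import env, viewer
import cv2
from h import *
o=env.get_obs(); print(o["tool_pos"],o["tool_rot"],o["grip_width"],o["force"])
for n in ("top","side","wrist"):
    c=viewer.read_camera(n)
    cv2.imwrite(f"pics/{n}1.png",c["img"][:,:,::-1])
    for k in ("red","amber","green"):
        for p,a in blobs(c["img"],k):
            q=ray(c,p,.047)[:2]
            if .4<q[0]<.65 and 0<q[1]<.25: print(n,k,p,a,q.round(4))
E
```

```text
[0.45618354 0.16241887 0.08986447] [1.79933627e+02 2.76294691e-02 1.44982521e+02] 0.0005285753358347873 [-0.96650369  0.2610851  -0.22871543]
top red [270.6 167. ] 39 [0.5627 0.0863]
top red [261.  180.2] 43 [0.5271 0.1112]
top red [252.7 192.5] 15 [0.4942 0.1325]
side red [280.8 161.5] 38 [0.4558 0.1602]
side red [296.8 162.6] 38 [0.4916 0.1351]
side red [313.  163.6] 38 [0.528  0.1103]
side red [329.2 164.9] 42 [0.5636 0.0845]
side amber [266.3 161. ] 13 [0.4224 0.1813]
side green [345.6 166.3] 33 [0.5993 0.0583]
wrist red [326.  211.2] 580 [0.4546 0.1613]
wrist red [326.5 258.5] 24 [0.4888 0.1378]
wrist red [326.5 306.2] 33 [0.5264 0.1113]
wrist amber [325.9 161.1] 291 [0.4218 0.1842]
wrist amber [309.6 284.1] 153 [0.5002 0.1121]
wrist amber [343.2 284.2] 150 [0.5168 0.1355]
```

View pics/wrist1.png

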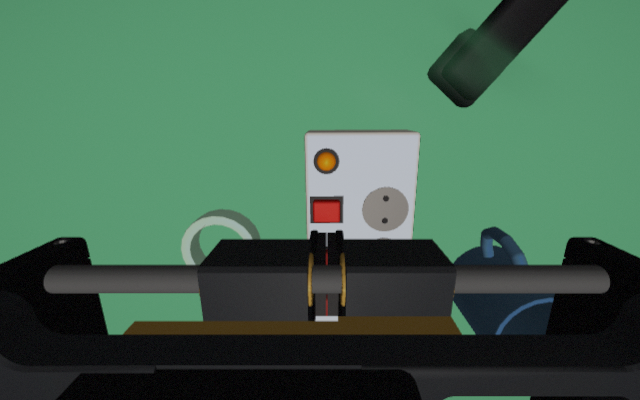

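The wrist view shows amber at (326,161) and sw1 at (326,211), in line with the shut fingertips at x≈326, so alignment is good. I'll press sw1 slowly.

>>> {"name": "step_arm", "arguments": {"delta_pos": [[0,0,0.07],[0,0,0.14],[0,0,0.15],[0,0,0.155],[0,0,0.16],[0,0,0.165],[0,0,0.17],[0,0,0.175],[0,0,0.18],[0,0,0.18]], "rot": [[0,0,0],[0,0,0],[0,0,0],[0,0,0],[0,0,0],[0,0,0],[0,0,0],[0,0,0],[0,0,0],[0,0,0]], "gripper": [-1,-1,-1,-1,-1,-1,-1,-1,-1,-1]}}

```text
time_s: 4.88
tool_pos: [0.4558, 0.1612, 0.053]
tool_rot: [-180.0, -0.0, 144.9]
force: [-0.4, -1.1, 0.5]
grip_width: 0.0005
grasp_force: 0.0
```

>>> {"name": "step_arm", "arguments": {"delta_pos": [[0,0,0.002],[0,0,0.004],[0,0,0.004]], "rot": [[0,0,0],[0,0,0],[0,0,0]], "gripper": [-1,-1,-1]}}

```text
time_s: 5.25
tool_pos: [0.4558, 0.1613, 0.0522]
tool_rot: [180.0, -0.0, 144.9]
force: [-0.3, -0.9, 0.1]
grip_width: 0.0003
grasp_force: 0.0
```

>>> {"name": "step_arm", "arguments": {"delta_pos": [[0,0,0.0025],[0,0,0.005],[0,0,0.005]], "rot": [[0,0,0],[0,0,0],[0,0,0]], "gripper": [-1,-1,-1]}}

```text
time_s: 5.62
tool_pos: [0.4558, 0.1612, 0.0512]
tool_rot: [-180.0, -0.0, 144.9]
force: [-0.0, -0.0, 0.0]
grip_width: 0.0007
grasp_force: 0.0
```

```bash
python3 - <<'E'
from cell import env, viewer
import cv2
from h import *
o=env.get_obs(); print(o["tool_pos"],o["force"],o["wrist_torque"])
c=viewer.read_camera("side"); a=c["img"][110:210,220:400,::-1]
cv2.imwrite("pics/side2.png",cv2.resize(a,None,fx=4,fy=4,interpolation=cv2.INTER_CUBIC))
E
```

```text
[0.45577856 0.16123385 0.05120873] [-0.0175211  -0.01929702  0.02375037] [-0.08779681  0.01706417 -0.03899638]
```

View pics/side2.png

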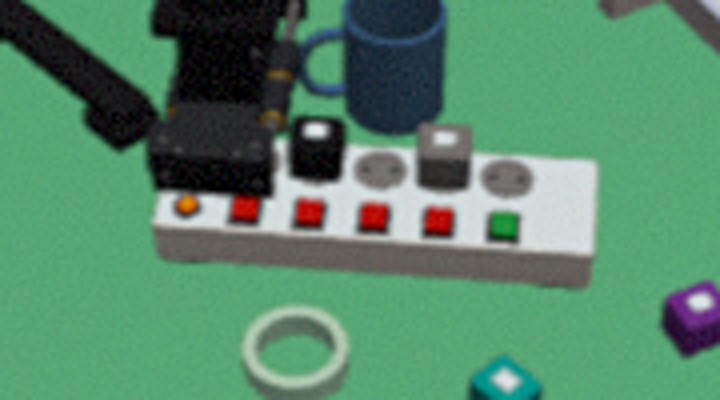

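```bash
python3 - <<'E'
from cell import env, viewer
import cv2
from h import *
from scipy.spatial.transform import Rotation as Rn
o=env.get_obs(); R=Rn.from_euler("xyz",o["tool_rot"],degrees=True).as_matrix(); p=o["tool_pos"]; print(p)
for n in ("top","side","wrist"):
    c=viewer.read_camera(n); cv2.imwrite(f"pics/{n}3.png",c["img"][:,:,::-1])
    if n=="wrist": print(c["pose"].round(3))
    def pr(w):
        q=c["pose"][:3,:3].T@(w-c["pose"][:3,3]); return np.round([c["fx"]*q[0]/q[2]+c["cx"],c["fy"]*q[1]/q[2]+c["cy"]],1)
    print(n,"tip",pr(p+R@[0,0,.011]),"body corners",[pr(p+R@[a,b,-.059]) for a in(-.037,.037) for b in(-.095,.095)])
    for k in ("red","amber"):
        print(k,[(b.tolist(),int(s)) for b,s in blobs(c["img"],k)][:7])
E
```

```text
[0.45580785 0.16126728 0.05124436]
top tip [241.9 207.5] body corners [array([276.9, 211.9]), array([215. , 169.4]), array([259.1, 236.8]), array([196.9, 193.3])]
red [([270.5, 166.9], 39), ([260.9, 180.2], 44), ([253.9, 193.3], 9)]
amber [([459.8, 30.6], 1049)]
side tip [280.8 163. ] body corners [array([288.3, 172.1]), array([297.7, 121.1]), array([258.7, 170. ]), array([270.9, 119.4])]
red [([280.8, 161.5], 38), ([296.9, 162.6], 39), ([313.0, 163.6], 38), ([329.3, 164.9], 40)]
amber [([266.2, 160.8], 16), ([569.1, 193.2], 19), ([555.2, 190.8], 10), ([598.6, 229.1], 86), ([562.7, 220.7], 12), ([12.5, 323.3], 372), ([581.8, 237.4], 9)]
[[ 0.575  0.786  0.225  0.393]
 [ 0.818 -0.553 -0.159  0.204]
 [-0.001  0.276 -0.961  0.237]
 [ 0.     0.     0.     1.   ]]
wrist tip [328.7 227.2] body corners [array([141.7, 345.8]), array([517.4, 345.9]), array([113.2, 206. ]), array([546.8, 206. ])]
red [([328.3, 224.7], 529)]
amber [([327.6, 170.3], 399), ([309.6, 284.3], 154), ([343.2, 284.1], 151)]
```

View pics/wrist3.png

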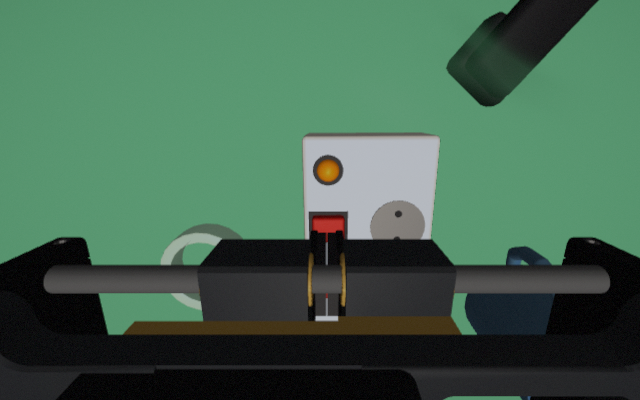

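```bash
python3 - <<'E'
from cell import env, viewer
import cv2
from h import *
from scipy.spatial.transform import Rotation as Rn
o=env.get_obs(); R=Rn.from_euler("xyz",o["tool_rot"],degrees=True).as_matrix(); p=o["tool_pos"]
c=viewer.read_camera("wrist"); print(c["fx"])
for v in (232,240):
  d=R.T@c["pose"][:3,:3]@[(327-c["cx"])/c["fx"],(v-c["cy"])/c["fy"],1]; q=R.T@(c["pose"][:3,3]-p)
  for x in (.0095,0): t=(x-q[0])/d[0]; print(v,x,(q+t*d).round(4))
s=viewer.read_camera("side")["img"]
a=cv2.resize(c["img"][200:330,260:400],(400,372),interpolation=cv2.INTER_CUBIC)
b=cv2.resize(s[110:180,250:325],(399,372),interpolation=cv2.INTER_CUBIC)
m=np.hstack([a,b]); m=(255*(m/255.)**.5).astype(np.uint8)
cv2.imwrite("pics/comp.png",m[:,:,::-1])
E
```

```text
302.3541499694395
232 0.0095 [ 0.0095 -0.0012 -0.0213]
232 0 [ 0.     -0.0012  0.0021]
240 0.0095 [ 0.0095 -0.0012 -0.0329]
240 0 [ 0.     -0.0012 -0.0111]
```

View pics/comp.png

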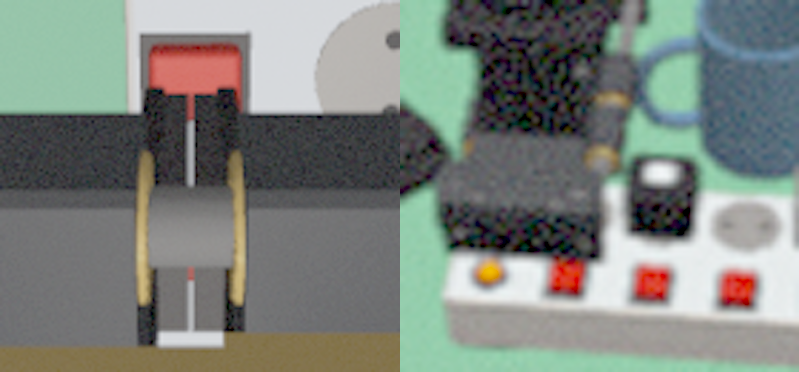

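The wrist crop shows sw1's red face uncovered ahead of the finger edge at v≈232. In the side crop the hand hangs above the strip with sw1 still fully visible. With zero force as well, the real tips are still above the switch, higher than the stated 11 mm offset implies. I'll keep descending by feel in small steps.

>>> {"name": "step_arm", "arguments": {"delta_pos": [[0,0,0.005],[0,0,0.01],[0,0,0.015],[0,0,0.02],[0,0,0.02]], "rot": [[0,0,0],[0,0,0],[0,0,0],[0,0,0],[0,0,0]], "gripper": [-1,-1,-1,-1,-1]}}

```text
time_s: 6.55
tool_pos: [0.4558, 0.1612, 0.0472]
tool_rot: [-180.0, -0.0, 144.9]
force: [0.1, 0.3, -0.4]
grip_width: 0.0003
grasp_force: 0.0
```

```bash
cat > chk.py <<'E'
from cell import env, viewer
import cv2
from h import *
o=env.get_obs(); print(o["tool_pos"].round(4),o["force"].round(2))
c=viewer.read_camera("side")
print([(b.tolist(),int(s)) for b,s in blobs(c["img"],"red")],[(b.tolist(),int(s)) for b,s in blobs(c["img"],"green")])
g=c["img"][:,:,:].max(2)
for u in (273,281): print(u,g[150:172,u])
E
python3 chk.py
```

```text
[0.4558 0.1612 0.0472] [ 0.08  0.26 -0.42]
[([280.6, 162.0], 31), ([296.9, 162.6], 39), ([312.9, 163.7], 40), ([329.3, 165.0], 41)] [([345.5, 166.2], 32)]
273 [ 30  29  11  20  15  12  12  19  16  86 178 218 223 220 219 220 207 145
 106 101  98 100]
281 [ 48  28  19   5   9  19   0  24   6  22 103 181 194 181 111  68 131 189
 129  90  97 100]
```

>>> {"name": "step_arm", "arguments": {"delta_pos": [[0,0,0.005],[0,0,0.01],[0,0,0.015],[0,0,0.02],[0,0,0.025],[0,0,0.03],[0,0,0.03]], "rot": [[0,0,0],[0,0,0],[0,0,0],[0,0,0],[0,0,0],[0,0,0],[0,0,0]], "gripper": [-1,-1,-1,-1,-1,-1,-1]}}

```text
time_s: 7.48
tool_pos: [0.4558, 0.1612, 0.0412]
tool_rot: [-180.0, -0.0, 144.9]
force: [0.5, 0.5, 0.9]
grip_width: 0.0002
grasp_force: 0.0
```

```bash
python3 chk.py; python3 - <<'E'
from cell import viewer
import cv2
from h import *
c=viewer.read_camera("wrist"); s=viewer.read_camera("side")["img"]
a=cv2.resize(c["img"][150:350,240:440],(400,400),interpolation=cv2.INTER_CUBIC)
b=cv2.resize(s[105:185,245:325],(400,400),interpolation=cv2.INTER_CUBIC)
m=np.hstack([a,b]); cv2.imwrite("pics/comp2.png",(255*(m/255.)**.5).astype(np.uint8)[:,:,::-1])
E
```

```text
[0.4558 0.1612 0.0412] [0.46 0.54 0.86]
[([296.9, 162.6], 39), ([313.0, 163.7], 41), ([280.5, 163.0], 18), ([329.3, 165.0], 41)] [([345.6, 166.3], 33)]
273 [ 48  48  27  20  16  12  21  10  19   4  24 117 212 225 222 221 211 146
 103 106  98 103]
281 [ 39  47  45  23  15  25   0  15  10   0   4  48 122 172 111  67 127 191
 131  96  99  98]
```

View pics/comp2.png

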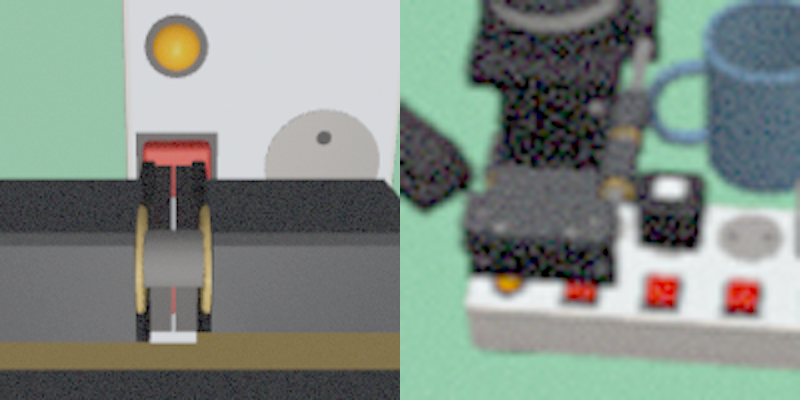

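The wrist half shows sw1's red rim shrinking toward the finger edge, well centred sideways, and the side half shows the hand still above. The tips need about 14 mm more. I'm continuing gently.

>>> {"name": "step_arm", "arguments": {"delta_pos": [[0,0,0.005],[0,0,0.01],[0,0,0.015],[0,0,0.02],[0,0,0.025],[0,0,0.03],[0,0,0.035],[0,0,0.04]], "rot": [[0,0,0],[0,0,0],[0,0,0],[0,0,0],[0,0,0],[0,0,0],[0,0,0],[0,0,0]], "gripper": [-1,-1,-1,-1,-1,-1,-1,-1]}}

```text
time_s: 8.62
tool_pos: [0.4558, 0.1613, 0.0332]
tool_rot: [180.0, -0.0, 144.9]
force: [-0.0, -0.5, 0.1]
grip_width: 0.0004
grasp_force: 0.0
```

>>> {"name": "step_arm", "arguments": {"delta_pos": [[0,0,0.005],[0,0,0.01],[0,0,0.015]], "rot": [[0,0,0],[0,0,0],[0,0,0]], "gripper": [-1,-1,-1]}}

```text
time_s: 9.0
tool_pos: [0.4558, 0.1613, 0.0302]
tool_rot: [180.0, -0.0, 144.9]
force: [0.9, 0.1, 1.1]
grip_width: 0.0004
grasp_force: 0.0
```

```bash
cat > wr.py <<'E'
from cell import env, viewer
from h import *
o=env.get_obs(); print(o["tool_pos"].round(4),o["force"].round(2))
c=viewer.read_camera("wrist"); i=c["img"].astype(int)
print("red rows",[(int(v),int(i[v,316:339,0].max()),int((i[v,300:355,0]-i[v,300:355,1]>60).sum())) for v in range(208,244,2)])
print("amber",[(b.tolist(),int(s)) for b,s in blobs(c["img"],"amber")][:1])
s=viewer.read_camera("side"); print([(b.tolist(),int(s)) for b,s in blobs(s["img"],"red")])
E
python3 wr.py
```

```text
[0.4558 0.1613 0.0302] [0.91 0.09 1.06]
red rows [(208, 180, 0), (210, 180, 0), (212, 180, 0), (214, 180, 0), (216, 180, 0), (218, 180, 0), (220, 180, 0), (222, 87, 0), (224, 60, 0), (226, 67, 0), (228, 72, 15), (230, 126, 23), (232, 141, 21), (234, 106, 5), (236, 106, 5), (238, 105, 4), (240, 107, 2), (242, 104, 2)]
amber [([327.9, 176.9], 494)]
[([296.9, 162.6], 39), ([313.0, 163.6], 38), ([329.3, 164.9], 40)]
```

>>> {"name": "step_arm", "arguments": {"delta_pos": [[0,0,0.004],[0,0,0.008],[0,0,0.012],[0,0,0.015]], "rot": [[0,0,0],[0,0,0],[0,0,0],[0,0,0]], "gripper": [-1,-1,-1,-1]}}

```text
time_s: 9.6
tool_pos: [0.4558, 0.1613, 0.0272]
tool_rot: [180.0, 0.0, 144.9]
force: [0.4, -0.1, 0.4]
grip_width: 0.0007
grasp_force: 0.0
```

>>> {"name": "step_arm", "arguments": {"delta_pos": [[0,0,0.003],[0,0,0.006],[0,0,0.009]], "rot": [[0,0,0],[0,0,0],[0,0,0]], "gripper": [-1,-1,-1]}}

```text
time_s: 9.98
tool_pos: [0.4558, 0.1613, 0.0254]
tool_rot: [180.0, 0.0, 144.9]
force: [0.5, -0.1, 0.1]
grip_width: 0.0004
grasp_force: 0.0
```

```bash
python3 wr.py
```

```text
[0.4558 0.1613 0.0254] [ 0.51 -0.1   0.11]
red rows [(208, 179, 0), (210, 179, 0), (212, 180, 0), (214, 179, 0), (216, 180, 0), (218, 179, 0), (220, 179, 0), (222, 179, 0), (224, 137, 0), (226, 58, 0), (228, 62, 0), (230, 70, 8), (232, 73, 5), (234, 85, 5), (236, 103, 6), (238, 105, 6), (240, 104, 2), (242, 105, 2)]
amber [([327.9, 178.5], 518)]
[([296.9, 162.7], 40), ([313.0, 163.7], 41), ([329.3, 164.8], 39)]
```

>>> {"name": "step_arm", "arguments": {"delta_pos": [[0,0,0.0025],[0,0,0.005],[0,0,0.0075],[0,0,0.01]], "rot": [[0,0,0],[0,0,0],[0,0,0],[0,0,0]], "gripper": [-1,-1,-1,-1]}}

```text
time_s: 10.58
tool_pos: [0.4559, 0.1613, 0.0237]
tool_rot: [180.0, -0.0, 144.9]
force: [-1.3, -1.2, 2.4]
grip_width: 0.0005
grasp_force: 1.5
```

>>> {"name": "step_arm", "arguments": {"delta_pos": [[0,0,0.0025],[0,0,0.005],[0,0,0.0075],[0,0,0.01]], "rot": [[0,0,0],[0,0,0],[0,0,0],[0,0,0]], "gripper": [-1,-1,-1,-1]}}

```text
time_s: 11.08
tool_pos: [0.4558, 0.1613, 0.0214]
tool_rot: [180.0, -0.0, 144.9]
force: [-1.0, -0.7, 2.5]
grip_width: 0.0007
grasp_force: 1.5
```

>>> {"name": "step_arm", "arguments": {"delta_pos": [[0,0,0.0025],[0,0,0.005],[0,0,0.0075],[0,0,0.01]], "rot": [[0,0,0],[0,0,0],[0,0,0],[0,0,0]], "gripper": [-1,-1,-1,-1]}}

```text
time_s: 11.58
tool_pos: [0.4559, 0.1613, 0.0194]
tool_rot: [180.0, 0.0, 144.9]
force: [-0.6, -0.8, 3.4]
grip_width: 0.0007
grasp_force: 1.5
```

Contact came at a reading of about 0.0240, with the expected ~3 N as the switch slides. I'm looking for the stop.

>>> {"name": "step_arm", "arguments": {"delta_pos": [[0,0,0.002],[0,0,0.004],[0,0,0.006],[0,0,0.006]], "rot": [[0,0,0],[0,0,0],[0,0,0],[0,0,0]], "gripper": [-1,-1,-1,-1]}}

```text
time_s: 12.08
tool_pos: [0.4559, 0.1613, 0.0189]
tool_rot: [180.0, -0.0, 144.9]
force: [-2.6, -1.4, 8.9]
grip_width: 0.0002
grasp_force: 4.1
```

```bash
python3 chk.py;python3 wr.py
```

```text
[0.4559 0.1613 0.0189] [-2.62 -1.37  8.88]
[([296.8, 162.6], 39), ([313.0, 163.7], 41), ([329.2, 164.9], 42)] [([345.6, 166.2], 32)]
273 [ 37  42  47  49  41  45  48  42  43  15  14  22  12  20   9  11  20  44
  85 103 100 100]
281 [ 42  48  46  40  41  41  41  39  51  32  23  14   0  21   6   1   2  14
  56 101 102 104]
[0.4559 0.1613 0.0189] [-2.7  -0.65  9.27]
red rows [(208, 179, 0), (210, 178, 0), (212, 179, 0), (214, 179, 0), (216, 179, 0), (218, 178, 0), (220, 178, 0), (222, 178, 0), (224, 179, 0), (226, 179, 0), (228, 137, 0), (230, 57, 0), (232, 49, 0), (234, 74, 3), (236, 97, 6), (238, 105, 5), (240, 105, 2), (242, 103, 2)]
amber [([327.9, 181.0], 559)]
[([296.9, 162.6], 39), ([313.0, 163.6], 40), ([329.3, 165.0], 41)]
```

sw1 reached its stop at about 9 N, reading 0.0189. I'll lift 14 mm, step 44 mm along the row, and verify.

>>> {"name": "step_arm", "arguments": {"delta_pos": [[0,0,-0.03],[0,0,-0.07],[-0.05,0,-0.07],[-0.11,0,-0.07],[-0.17,0,-0.07],[-0.22,0,-0.07],[-0.22,0,-0.07]], "rot": [[0,0,0],[0,0,0],[0,0,0],[0,0,0],[0,0,0],[0,0,0],[0,0,0]], "gripper": [-1,-1,-1,-1,-1,-1,-1]}}

```text
time_s: 13.1
tool_pos: [0.4925, 0.135, 0.0321]
tool_rot: [-180.0, 0.0, 144.8]
force: [-0.0, 0.3, -0.1]
grip_width: 0.0003
grasp_force: 0.0
```

```bash
python3 wr.py; python3 - <<'E'
from cell import viewer
import cv2
from h import *
c=viewer.read_camera("wrist"); s=viewer.read_camera("side")["img"]
a=cv2.resize(c["img"][100:300,230:430],(400,400),interpolation=cv2.INTER_CUBIC)
b=cv2.resize(s[120:200,255:335],(400,400),interpolation=cv2.INTER_CUBIC)
m=np.hstack([a,b]); cv2.imwrite("pics/comp3.png",(255*(m/255.)**.6).astype(np.uint8)[:,:,::-1])
print([(b.tolist(),int(s)) for b,s in blobs(c["img"],"red")])
E
```

```text
[0.4925 0.135  0.0321] [-0.01  0.28 -0.06]
red rows [(208, 180, 0), (210, 180, 0), (212, 180, 0), (214, 179, 0), (216, 179, 0), (218, 161, 0), (220, 60, 0), (222, 61, 0), (224, 71, 13), (226, 96, 33), (228, 150, 35), (230, 178, 35), (232, 155, 22), (234, 106, 6), (236, 106, 6), (238, 105, 6), (240, 104, 2), (242, 105, 2)]
amber [([328.3, 95.5], 586)]
[([312.8, 163.5], 38), ([329.3, 165.0], 41)]
[([328.4, 169.0], 1046), ([330.8, 233.2], 215), ([326.5, 304.0], 42)]
```

View pics/comp3.png

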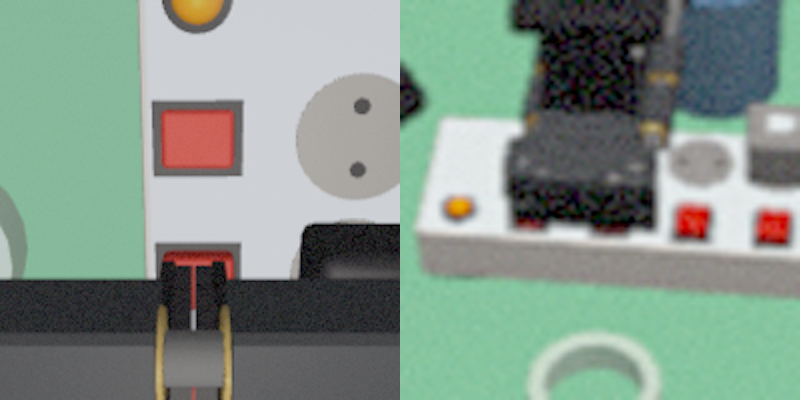

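In the wrist half, sw1 at (328,169) now sits flush in its recess. sw2 is under the fingers, and the side half shows the strip and black charger undisturbed. Pressing sw2 to the same depth.

>>> {"name": "step_arm", "arguments": {"delta_pos": [[0,0,0.02],[0,0,0.035],[0,0,0.042],[0,0,0.048],[0,0,0.054],[0,0,0.059],[0,0,0.063],[0,0,0.066],[0,0,0.068],[0,0,0.07],[0,0,0.07]], "rot": [[0,0,0],[0,0,0],[0,0,0],[0,0,0],[0,0,0],[0,0,0],[0,0,0],[0,0,0],[0,0,0],[0,0,0],[0,0,0]], "gripper": [-1,-1,-1,-1,-1,-1,-1,-1,-1,-1,-1]}}

```text
time_s: 14.68
tool_pos: [0.4918, 0.1361, 0.0189]
tool_rot: [180.0, -0.0, 144.9]
force: [-4.4, -0.1, 7.7]
grip_width: 0.0005
grasp_force: 4.0
```

>>> {"name": "step_arm", "arguments": {"delta_pos": [[0,0,-0.03],[0,0,-0.07],[-0.05,0,-0.07],[-0.11,0,-0.07],[-0.17,0,-0.07],[-0.22,0,-0.07],[-0.22,0,-0.07]], "rot": [[0,0,0],[0,0,0],[0,0,0],[0,0,0],[0,0,0],[0,0,0],[0,0,0]], "gripper": [-1,-1,-1,-1,-1,-1,-1]}}

```text
time_s: 15.55
tool_pos: [0.5285, 0.1096, 0.0321]
tool_rot: [-180.0, 0.0, 144.8]
force: [-0.2, -0.2, -0.5]
grip_width: 0.0004
grasp_force: 0.0
```

```bash
python3 wr.py; python3 - <<'E'
from cell import viewer
from h import *
c=viewer.read_camera("wrist"); print([(b.tolist(),int(s)) for b,s in blobs(c["img"],"red")])
E
```

```text
[0.5285 0.1096 0.0321] [-0.21 -0.16 -0.55]
red rows [(208, 188, 0), (210, 188, 0), (212, 189, 0), (214, 188, 0), (216, 188, 0), (218, 169, 0), (220, 65, 0), (222, 65, 0), (224, 75, 22), (226, 96, 33), (228, 153, 36), (230, 185, 35), (232, 163, 23), (234, 112, 7), (236, 111, 7), (238, 110, 7), (240, 112, 2), (242, 110, 2)]
amber [([323.2, 10.4], 138)]
[([281.0, 162.3], 36), ([329.0, 164.9], 42)]
[([326.9, 91.7], 1190), ([328.8, 168.9], 1054), ([331.0, 231.8], 284), ([326.5, 304.0], 42)]
```

sw2 now has the same wrist-view appearance as sw1 did, (329,169) with area 1054 against 1046. In the side view sw1 sits lower, v 162.3 against 161.5 before. The strip hasn't shifted, so I'm pressing sw3.

>>> {"name": "step_arm", "arguments": {"delta_pos": [[0,0,0.02],[0,0,0.035],[0,0,0.042],[0,0,0.048],[0,0,0.054],[0,0,0.059],[0,0,0.063],[0,0,0.066],[0,0,0.068],[0,0,0.07],[0,0,0.07]], "rot": [[0,0,0],[0,0,0],[0,0,0],[0,0,0],[0,0,0],[0,0,0],[0,0,0],[0,0,0],[0,0,0],[0,0,0],[0,0,0]], "gripper": [-1,-1,-1,-1,-1,-1,-1,-1,-1,-1,-1]}}

```text
time_s: 17.08
tool_pos: [0.5278, 0.1108, 0.0189]
tool_rot: [180.0, -0.0, 144.9]
force: [-3.8, 0.3, 8.0]
grip_width: 0.0003
grasp_force: 3.9
```

>>> {"name": "step_arm", "arguments": {"delta_pos": [[0,0,-0.03],[0,0,-0.07],[-0.05,0,-0.07],[-0.11,0,-0.07],[-0.17,0,-0.07],[-0.22,0,-0.07],[-0.22,0,-0.07]], "rot": [[0,0,0],[0,0,0],[0,0,0],[0,0,0],[0,0,0],[0,0,0],[0,0,0]], "gripper": [-1,-1,-1,-1,-1,-1,-1]}}

```text
time_s: 17.95
tool_pos: [0.5645, 0.0842, 0.0321]
tool_rot: [-180.0, 0.0, 144.8]
force: [0.2, 0.3, 0.2]
grip_width: 0.0003
grasp_force: 0.0
```

```bash
python3 wr.py; python3 - <<'E'
from cell import viewer
from h import *
c=viewer.read_camera("wrist"); print([(b.tolist(),int(s)) for b,s in blobs(c["img"],"red")])
E
```

```text
[0.5645 0.0842 0.0321] [0.25 0.32 0.2 ]
red rows [(208, 187, 0), (210, 187, 0), (212, 186, 0), (214, 187, 0), (216, 186, 0), (218, 167, 0), (220, 63, 0), (222, 66, 0), (224, 75, 26), (226, 96, 33), (228, 153, 35), (230, 183, 35), (232, 162, 23), (234, 111, 7), (236, 110, 7), (238, 111, 7), (240, 110, 2), (242, 109, 2)]
amber [([309.5, 284.0], 154)]
[([281.0, 162.2], 35), ([296.9, 163.4], 37), ([311.6, 165.0], 21)]
[([316.5, 9.8], 256), ([327.8, 91.6], 1209), ([329.2, 168.9], 1057), ([331.7, 232.0], 277)]
```

Alignment is the same as before. Next I'll press sw4, then lift straight up and clear.

>>> {"name": "step_arm", "arguments": {"delta_pos": [[0,0,0.02],[0,0,0.035],[0,0,0.042],[0,0,0.048],[0,0,0.054],[0,0,0.059],[0,0,0.063],[0,0,0.066],[0,0,0.068],[0,0,0.07],[0,0,0.07]], "rot": [[0,0,0],[0,0,0],[0,0,0],[0,0,0],[0,0,0],[0,0,0],[0,0,0],[0,0,0],[0,0,0],[0,0,0],[0,0,0]], "gripper": [-1,-1,-1,-1,-1,-1,-1,-1,-1,-1,-1]}}

```text
time_s: 19.48
tool_pos: [0.5638, 0.0855, 0.0189]
tool_rot: [180.0, -0.0, 144.9]
force: [-4.1, 1.0, 6.9]
grip_width: 0.0005
grasp_force: 3.7
```

>>> {"name": "step_arm", "arguments": {"delta_pos": [[0,0,-0.03],[0,0,-0.1],[0,0,-0.25],[0,0,-0.4],[0,0,-0.55],[0,0,-0.7],[0,0,-0.7],[0,0,-0.7]], "rot": [[0,0,0],[0,0,0],[0,0,0],[0,0,0],[0,0,0],[0,0,0],[0,0,0],[0,0,0]], "gripper": [-1,-1,-1,-1,-1,-1,-1,-1]}}

```text
time_s: 20.48
tool_pos: [0.5636, 0.0851, 0.158]
tool_rot: [-180.0, 0.0, 144.9]
force: [-0.4, -0.6, -0.3]
grip_width: 0.0004
grasp_force: 0.0
```

```bash
python3 - <<'E'
from cell import env,viewer
import cv2
from h import *
print(env.get_obs()["tool_pos"])
for n in ("side","top"):
    c=viewer.read_camera(n); print(n,[(k,[(b.tolist(),int(s)) for b,s in blobs(c["img"],k)][:5]) for k in("red","green","amber")])
    if n=="side": cv2.imwrite("pics/end.png",cv2.resize(c["img"][90:230,210:410],(800,560),interpolation=cv2.INTER_CUBIC)[:,:,::-1])
E
```

```text
[0.56364441 0.08512861 0.15802613]
side [('red', [([281.0, 162.3], 36), ([296.8, 163.4], 36), ([312.8, 164.5], 38), ([329.1, 165.8], 37)]), ('green', [([345.5, 166.1], 31)]), ('amber', [([266.1, 161.1], 14), ([589.8, 220.1], 117), ([562.6, 220.2], 9), ([12.6, 323.8], 374), ([580.6, 236.4], 9)])]
top [('red', [([269.5, 167.6], 32)]), ('green', []), ('amber', [([461.1, 30.7], 848)])]
```

View pics/end.png

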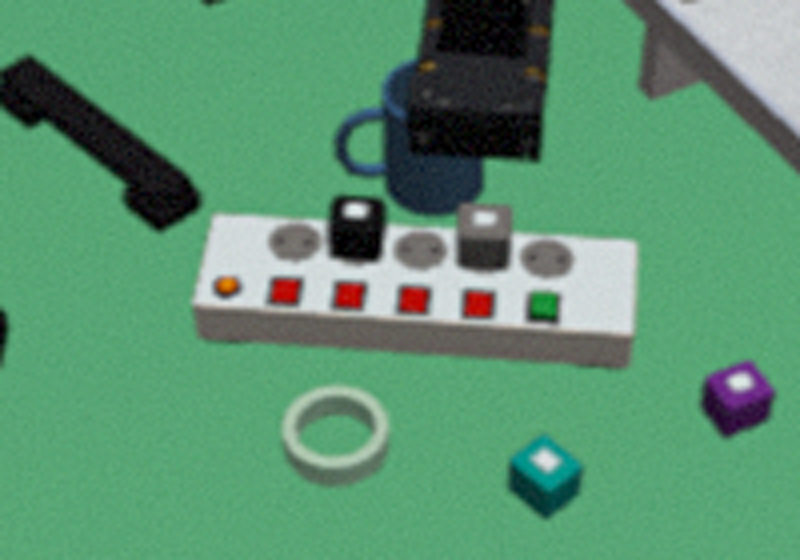

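The final side crop shows all four red switches flush (crop (285,291) to (478,303)), each shifted down about 0.85 px by the same amount. The green switch at (543,305) is unchanged and still standing. The strip, chargers, mug and tape are undisturbed and the hand is clear, so I'm handing in.

```bash
python3 -c "
from cell import env
print(env.sign_off())"
```

```text
the job is handed in; nothing more can be done
None
```

I pressed all four red switches to their stops in order, left the green one on, moved the hand clear without visibly disturbing anything, and handed the job in at about 20.6 s; no verdict was returned.

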